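# Set the bench stop against an offcut and lock it with the cam lever

## Task

Slide the steel stop rod up by its black post until its rubber buffer has pushed the wood offcut fully home against the end stop and holds it there snugly, without ramming it. Then flip the red cam lever all the way over centre so that the rod is locked and the offcut stays held. Push gently throughout, and leave the tape measure, the jar and the thread spool where they stand.

Things in the scene. Friction and masses are not known exactly. Their poses are not given: they have to be found in the camera images.
- bench_stop: Fixed bench fixture. Origin on the bench under the centre of its blue clamp housing; +x = the way the rod slides, to the end stop; z up. Aluminium base plate 12 mm thick, x -40 to 215, y -49 to 71 mm. Housing x -22 to 22, y -23 to 63 mm, 58 mm high. Rod axis along x at y = 0, 32 mm above the bench.
- stop_rod (a joint): Travel (m) of the 18 mm square steel rod along the fixture's +x: 0 fully back, 0.060 fully forward; starts at 0 to 0.020. Unlocked it slides with about 5 N of friction and stays where left, against up to 5 N from its buffer; locked by the lever. At 0 the front of the buffer is 50 mm ahead of the fixture's origin.
- push_post (a point): Middle of the upright black post on the rear end of the rod, by which the rod is pushed or gripped: a cylinder 18 mm across; this point is on its axis, 66 mm above the bench, y = 0 and x = -122 mm plus the rod's travel from the fixture's origin. Top of the post at 90 mm; below 43 mm it stands in a black block 24 mm wide. Behind it (the fixture's -x) is free.
- buffer: Black rubber buffer, 26 mm across, on the front end of the rod; origin at the centre of its front face, 32 mm above the bench. It is sprung: yields 1 mm per 4 N, at most 8 mm. A squeeze of 2 to 8 N on the offcut is snug; more than 18 N is ramming and a failure.
- offcut: Dark red-brown wood offcut, loose on the base plate between buffer and end stop: 70 mm long (along the fixture's x), 50 mm wide, 45 mm high, about 0.1 kg; origin at the centre of its underside, 12 mm above the bench; its own x axis stands 0.87 rad counter-clockwise from the fixture's x when it is square. It starts 6 to 22 mm short of the end stop's face.
- end_stop (a point): Blue end stop with an adjustable steel face, 80 mm wide and 44 mm high, towards the offcut. Origin on the blue block's front side, x = 185, y = 4 mm from the fixture's origin, 34 mm up. The steel face stands 13 to 25 mm before it (towards -x), set anew each time and not measured: home must be felt. It does not yield.
- cam_lever (a joint): Angle (rad) of the cam lever about its upright pin; closes counter-clockwise seen from above. Starts open at 0 to 0.35; 1.6 is dead centre; 2.0 closed at its stop. Free up to 0.5, then it resists, with up to about 10 N at the grip, and springs back open if let go before 1.5; past 1.7 it snaps to 2.0 by itself and stays. Over 1.85 counts as closed.
- lever_grip (a point): Red grip of the cam lever, 45 mm long, 14 mm thick, 60 to 82 mm above the bench. Origin 85 mm from the pin, 10 mm short of the outer end, 71 mm above the bench. +x points outward along the lever; it is pushed on its -y side, towards its +y, to close. More than 30 N from the fingers on it is a failure.
- cam_pin (a point): Axis of the cam lever's upright pin, 71 mm above the bench, 42 mm to the fixture's +y side of the rod's axis. Seen from above the lever points (1.142 + lever angle) rad counter-clockwise from the fixture's +x: open to +y, closed to -x alongside the rod.
- tape_measure: Yellow tape measure, 62 x 75 x 73 mm, loose bystander; origin at the centre of its underside.
- jar_empty: Clear empty jar with white lid, 64 mm across, 97 mm high, loose bystander; origin at the centre of its underside.
- thread_spool: Orange thread spool standing on end, 43 mm across, 47 mm high, loose bystander; origin at the centre of its underside.

How it is judged:
By the outcome, as a careful person would: the job done as asked, in the order asked, and still so for the second after the job is handed in, with the robot touching nothing.
It also fails if it takes over 61 s, if anything falls off the work surface, if the arm or the gripper's body presses on something with over 40 N, if the wrist force passes 120 N, or if a joint passes its speed limit or range.

## Robot

A 6-joint arm with a two-finger parallel gripper is mounted at the origin on a cart in front of the work surface, level with it; the furniture and walls round the work are solid. World frame = base frame: x ahead of the robot, y to its left, z up, the work surface at z = 0. Lengths are in mm, angles in rad, forces in N, time in s.
With the tool pointing down it reaches from about 250 to 850 mm from the base axis. Payload 12.5 kg.
Tool frame: the origin (TCP) lies where the fingers leave the gripper's body, on its centre line; the fingertips stand 84 mm ahead of it and the grasp point (between the pads) lies 65 mm ahead of it; z points along the fingers, y is the line along which they close (so a half turn about z gives the same grasp; the last joint's range is limited). The gripper opens to 93 mm and grips with 3 to 60 N. Pads are 15 mm wide; open, the fingers measure 128 mm over their backs; the gripper's body (75 mm by 188 mm) begins 65 mm behind the grasp point.
Start: joints at [1.138, 0.351, 1.652, -0, 1.139, -0.085], TCP at [187.425, 517.066, 302.733] pointing down, gripper open.
Joint ranges: [-2.75, 2.75], [-0.79, 2.1], [0.01, 2.65], [-1.57, 4.71], [0.07, 3.14], [-2.87, 2.87]. Speed limits (rad/s): [2.22, 2.22, 2.79, 3.14, 3.14, 3.14].

## Interface

Orientations are given as a rotation vector (axis times angle).
In Python, from workcell import arm, imaging, ticket, models gives the robot as it stands.
- The arm moves only by the tool play_rows, never from a script. Its argument "series" is a list of rows, each a list of 3 entries, a list of its own where there are three numbers: the opening, from 0 (shut) to 1 (fully open), then the shift along the tool's x, y, z as a fraction of full scale, then the turn, a rotation vector about the tool's x, y, z as a fraction of full scale. A call has 1 to 20 rows; each row is the pose to reach, as a shift and turn from the pose commanded when the call began, along the tool's axes at that moment; what a row does not reach only later rows make up. Full scale, the value 1, is 150 mm for a shift and pi/2 rad for a turn. A row lasts 1/10 s, in which the tool goes at most 50 mm and 8.59 degrees, less where a joint would pass 70% of its speed; a pose out of reach is approached as far as the arm can. A call with a number of a shift or a turn outside -1 to 1 is refused whole. A call with a gripper value outside its range is refused whole. The fingers move at their own pace and stop on an object; the grip force is fixed at half the most. Time passes only in rows, so rows that repeat a pose let the fingers close. It gives the time, the measured TCP pose, the force, the opening and the grip force at its end, in the units of the state.
- arm.read_state(): the state, without advancing time (a new reading comes with each control period).
- imaging.get_image(name): name is "scene" or "side" or "wrist"; returns a dict with "pixels" (400x640x3 uint8, blue, green, red), "fx", "fy", "cx", "cy" (pixels), "world_to_cam" (4x4, takes a point from world to camera coordinates). Camera axes: x right, y up, looking along -z (the intrinsics and any distortion apply to the point x, -y, -z); pixel columns grow to the right and rows downward; lengths in mm; the calibration is good to about 2 mm. A picture is of the moment at which its call begins. There is no depth.
- ticket.close_job(): hands the job in; it is judged then, once.
Trained networks look in the newest picture that a camera, given by its name, has taken for a name from the list of things; names that differ only in an ending like _2 or _b are one class to them, and where a whole thing is asked for, a point or a joint stands for the part that bears it (a point fixed in the world has none). Each returns a list of dicts, best first, with "conf" (0 to 1); they miss things now and then, are a little off and sometimes report something else, mostly with a low value. They report only what shows in the picture. A call takes as long as a camera call.
- models.look_for(camera, label): "bbox" ([left, top, width, height] in pixels, round what is visible of it).
- models.landmark_of(camera, label): "uv" ([column, row] in pixels: a listed point, or the origin of a listed thing).
The state is a dict: "time_s": time; "qpos": joint angles; "dq": joint speeds; "joint_efforts": joint torques, N m; "tool_pos": TCP position; "orientation": TCP orientation; "ft_force": force on the tool from outside, world axes, zero at the start; "wrist_torque": the same for the moment, N m; "width": finger opening in mm; "grip_force": force on a finger pad.
Only numpy, scipy, OpenCV 4.12 (cv2) and the standard library are available. Lean on these libraries where they do the work, as an engineer would, in place of code of your own. Each camera call takes 0.05 s, during which the arm holds its last target. There are 200 camera calls.

## Working session

There is one attempt and no reset: what is moved stays moved. The work goes in short steps, Python scripts to look and compute and a tool call to move; the robot and the scene stay as the last step left them, time stands still between calls to the robot, and variables do not carry over. Pictures are saved under pics/ and viewed, at most 10 in all, crops included, and the job is handed in when it is done.

Besides the shell and the picture viewer there is one more tool, called after "Request:" as name(argument=value, ...) on one line, values as JSON. play_rows: Moves the arm, as the interface text tells. Its arguments: {"type":"object","properties":{"series":{"type":"array","items":{"type":"array"}}},"required":["series"]}

```bash
mkdir -p pics
cat > h.py <<'E'
import numpy as np, cv2
from scipy.spatial.transform import Rotation as R
from workcell import arm, imaging, ticket, models
def proj(im,P):
    P=np.atleast_2d(P); c=(im['world_to_cam']@np.c_[P,np.ones(len(P))].T).T[:,:3]
    return np.c_[im['cx']+im['fx']*c[:,0]/-c[:,2], im['cy']+im['fy']*-c[:,1]/-c[:,2]]
def ray(im,uv):
    T=np.linalg.inv(im['world_to_cam']); d=np.array([(uv[0]-im['cx'])/im['fx'],-(uv[1]-im['cy'])/im['fy'],-1])
    return T[:3,3],T[:3,:3]@d
def at_z(im,uv,z):
    o,d=ray(im,uv); return o+d*(z-o[2])/d[2]
E
python3 - <<'E'
from h import *
s=arm.read_state(); print({k:np.round(v,3) for k,v in s.items()})
Z=dict(bench_stop=0,push_post=66,buffer=32,offcut=12,end_stop=34,lever_grip=71,cam_pin=71,tape_measure=0,jar_empty=0,thread_spool=0)
ims=[]
for c in ['scene','side','wrist']:
    im=imaging.get_image(c); cv2.imwrite(f'pics/{c}0.png',im['pixels']); print(c,[k for k in im if k!='pixels'],im['fx'])
    for n,z in Z.items():
        r=models.landmark_of(c,n)
        for q in r[:2]: print(n,np.round(q['conf'],2),np.round(q['uv'],0),np.round(at_z(im,q['uv'],z)[:2],0))
E
```

```text
{'time_s': np.float64(0.0), 'qpos': array([ 1.138,  0.351,  1.652, -0.   ,  1.139, -0.085]), 'dq': array([ 0.   , -0.   ,  0.   , -0.   ,  0.001,  0.   ]), 'joint_efforts': array([-0.0000e+00, -4.9732e+01, -2.8525e+01,  7.0000e-02,  2.6000e-02,
       -0.0000e+00]), 'tool_pos': array([187.326, 516.845, 302.205]), 'orientation': array([-5.430e-01, -3.094e+00,  2.000e-03]), 'ft_force': array([ 0.401, -0.062,  0.448]), 'wrist_torque': array([ 0.058, -0.015,  0.018]), 'grip_force': np.float64(0.0), 'width': np.float64(93.251)}
scene ['fx', 'fy', 'cx', 'cy', 'world_to_cam'] 506.381545557725
bench_stop 0.76 [331. 259.] [521. 315.]
push_post 0.93 [352. 269.] [500. 210.]
buffer 0.48 [318. 226.] [522. 369.]
offcut 0.6 [356. 270.] [538. 260.]
end_stop 0.71 [301. 184.] [553. 505.]
lever_grip 0.88 [249. 228.] [398. 360.]
cam_pin 0.62 [305. 229.] [476. 322.]
tape_measure 0.46 [356. 270.] [546. 272.]
jar_empty 0.75 [383. 255.] [605. 285.]
thread_spool 0.84 [351. 197.] [646. 469.]
thread_spool 0.51 [310. 213.] [547. 453.]
side ['fx', 'fy', 'cx', 'cy', 'world_to_cam'] 418.849286649457
bench_stop 0.93 [313. 234.] [512. 307.]
push_post 0.84 [305. 232.] [503. 203.]
offcut 0.76 [328. 203.] [541. 419.]
end_stop 0.78 [334. 182.] [554. 482.]
lever_grip 0.6 [259. 194.] [404. 339.]
lever_grip 0.56 [317. 230.] [524. 200.]
cam_pin 0.92 [295. 197.] [477. 326.]
cam_pin 0.24 [306. 234.] [506. 189.]
tape_measure 0.75 [386. 220.] [664. 364.]
jar_empty 0.79 [366. 236.] [617. 300.]
jar_empty 0.58 [258. 192.] [372. 498.]
thread_spool 0.5 [373. 199.] [645. 461.]
wrist ['fx', 'fy', 'cx', 'cy', 'world_to_cam'] 334.3467637484895
lever_grip 0.65 [250. 393.] [407. 358.]
```

Run:
```python
import cv2,numpy as np
a=cv2.imread('pics/scene0.png')[130:330,180:440];b=cv2.imread('pics/side0.png')[130:330,200:460]
cv2.imwrite('pics/both0.png',cv2.resize(np.vstack([np.hstack([a,b])]),None,fx=1.53,fy=1.53,interpolation=3))
```

```text
(no output)
```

View pics/both0.png

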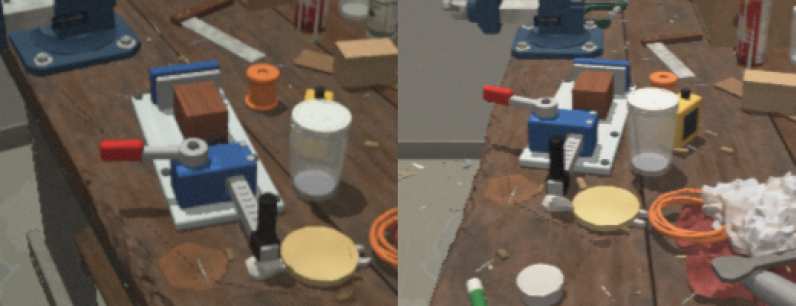

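View pics/wrist0.png

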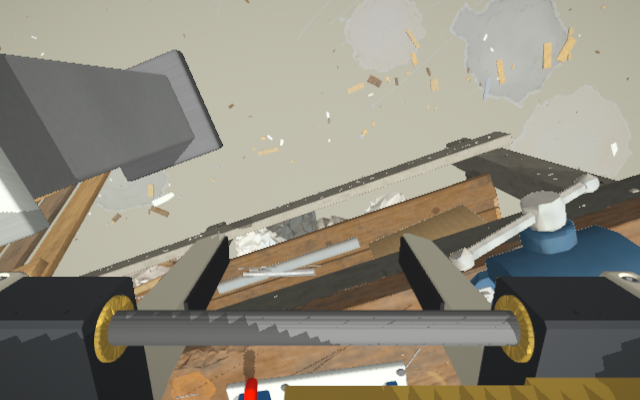

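The crops show the fixture running up and slightly right, with the lever open to the left. The post is at scene pixel (352,269), the red grip at (249,228), and the jar and tape are to the right of the fixture. Next I fit the fixture pose.

```bash
cat > fit.py <<'E'
from h import *
from scipy.optimize import least_squares
def model(p):
    x,y,a,t,l=p; c,s=np.cos(a),np.sin(a)
    W=lambda X,Y,Z:[x+c*X-s*Y,y+s*X+c*Y,Z]
    pin=np.array(W(0,42,71)); b=a+1.142+l
    return dict(bench_stop=W(0,0,0),push_post=W(-122+t,0,66),end_stop=W(185,4,34),buffer=W(50+t,0,32),cam_pin=pin,lever_grip=list(pin+85*np.array([np.cos(b),np.sin(b),0])))
def fit(cams,p0=(524,325,1.39,15,.2)):
    obs=[]
    for c in cams:
        im=imaging.get_image(c)
        for n in model(p0):
            pr=proj(im,model(p0)[n])[0]
            q=[k for k in models.landmark_of(c,n) if np.hypot(*(np.array(k['uv'])-pr))<25]
            if q: obs.append((im,n,np.array(q[0]['uv']),q[0]['conf'],c))
    f=lambda p:np.concatenate([(proj(i,model(p)[n])[0]-u)*w for i,n,u,w,_ in obs])
    r=least_squares(f,p0,loss='soft_l1')
    for i,n,u,w,c in obs: print(c,n,round(w,2),np.round(proj(i,model(r.x)[n])[0]-u,1))
    print(np.round(r.x,3)); return r.x
E
python3 - <<'E'
from fit import *
p=fit(['scene','side']); print({k:np.round(v,1) for k,v in model(p).items()})
E
```

```text
scene bench_stop 0.73 [-0.6  1.1]
scene push_post 0.94 [-0.7  2.4]
scene buffer 0.65 [ 0.4 -3.6]
scene cam_pin 0.74 [ 1.6 -0.9]
scene lever_grip 0.56 [2.5 2.3]
side bench_stop 0.73 [-0.6 -1.5]
side push_post 0.69 [-0.3 -2.8]
side end_stop 0.92 [-2.5 -0.3]
side buffer 0.2 [-10.4  23.3]
side cam_pin 0.91 [2.7 0.3]
side lever_grip 0.72 [ 0.9 -0.7]
[5.20316e+02 3.13492e+02 1.38300e+00 1.36690e+01 2.47000e-01]
{'bench_stop': array([520.3, 313.5,   0. ]), 'push_post': array([500.1, 207.1,  66. ]), 'end_stop': array([551., 496.,  34.]), 'buffer': array([532.2, 376. ,  32. ]), 'cam_pin': array([479.1, 321.3,  71. ]), 'lever_grip': array([399.8, 352. ,  71. ])}
```

```bash
cat >> h.py <<'E'
def delta(pos,yaw,s=None):
    "shift/turn fractions to world pos, tool down with tool x at yaw"
    s=s or arm.read_state(); R0=R.from_rotvec(s['orientation']); 
    T=R.from_matrix(np.array([[np.cos(yaw),np.sin(yaw),0],[np.sin(yaw),-np.cos(yaw),0],[0,0,-1]]).T.T)
    return np.round(R0.inv().apply(np.array(pos)-s['tool_pos'])/150,4), np.round((R0.inv()*T).as_rotvec()/(np.pi/2),4)
E
python3 -c "
from h import *
print(delta([489,148,240],1.383))"
```

```text
(array([-2.7288, -1.6277,  0.4181]), array([-0.    ,  0.    ,  0.8981]))
```

Request:
play_rows(series=[[0, [-0.3, -0.2, 0.0], [0, 0, 0.1]], [0, [-0.6, -0.4, 0.0], [0, 0, 0.2]], [0, [-0.9, -0.6, 0.0], [0, 0, 0.3]], [0, [-1, -0.7, 0.0], [0, 0, 0.4]], [0, [-1, -0.7, 0.0], [0, 0, 0.5]], [0, [-1, -0.7, 0.0], [0, 0, 0.6]], [0, [-1, -0.7, 0.0], [0, 0, 0.7]], [0, [-1, -0.7, 0.0], [0, 0, 0.8]], [0, [-1, -0.7, 0.0], [0, 0, 0.898]], [0, [-1, -0.7, 0.0], [0, 0, 0.898]], [0, [-1, -0.7, 0.0], [0, 0, 0.898]]])

```text
time_s: 3.45
tool_pos: [292.7, 367.2, 302.8]
orientation: [-2.42, -2.003, -0.0]
ft_force: [0.6, 0.0, 0.1]
width: 9.4
grip_force: 0.0
```

```bash
python3 -c "
from h import *
print(delta([489,148,240],1.383),arm.read_state()['tool_pos'])"
```

```text
(array([-1.1907,  1.5594,  0.4185]), array([ 0.    , -0.0001, -0.0003])) [292.6658792  367.23311954 302.77523234]
```

Request:
play_rows(series=[[0, [-0.25, 0.3, 0], [0, 0, 0]], [0, [-0.5, 0.6, 0], [0, 0, 0]], [0, [-0.75, 0.9, 0], [0, 0, 0]], [0, [-1, 1, 0], [0, 0, 0]], [0, [-1, 1, 0], [0, 0, 0]]])

```text
time_s: 3.95
tool_pos: [413.3, 188.7, 302.8]
orientation: [2.42, 2.003, -0.0]
ft_force: [-0.1, 0.6, 0.4]
width: -0.1
grip_force: 0.0
```

Request:
play_rows(series=[[0, [-0.1, 0.28, 0.2], [0, 0, 0]], [0, [-0.19, 0.56, 0.42], [0, 0, 0]], [0, [-0.19, 0.56, 0.42], [0, 0, 0]], [0, [-0.19, 0.56, 0.42], [0, 0, 0]]])

```text
time_s: 4.35
tool_pos: [489.4, 147.7, 238.7]
orientation: [-2.419, -2.003, 0.003]
ft_force: [-1.0, -0.0, -0.4]
width: 0.6
grip_force: 0.0
```

Run:
```python
from fit import *
im=imaging.get_image('wrist'); cv2.imwrite('pics/w1.png',im['pixels'])
p=fit(['scene','side','wrist'],(520,313.5,1.383,13.7,.247)); print({k:np.round(v,1) for k,v in model(p).items()})
print(arm.read_state()['tool_pos'])
```

```text
scene bench_stop 0.57 [3.  1.4]
scene push_post 0.66 [-4.1 -0.6]
scene end_stop 0.86 [-1.1  1.3]
scene buffer 0.51 [-1.6 -1.9]
scene cam_pin 0.76 [-0.4 -1.8]
scene lever_grip 0.84 [0.9 4.1]
side bench_stop 0.77 [ 2.1 -0.6]
side push_post 0.56 [ 0.1 -0.9]
side end_stop 0.9 [-0.1 -0.6]
side cam_pin 0.85 [1.7 1.4]
side lever_grip 0.8 [ 0.9 -5.1]
wrist push_post 0.9 [-0.3  0.5]
[5.19312e+02 3.12059e+02 1.39200e+00 1.58530e+01 1.80000e-01]
{'bench_stop': array([519.3, 312.1,   0. ]), 'push_post': array([500.4, 207.6,  66. ]), 'end_stop': array([548.4, 494.8,  34. ]), 'buffer': array([531.1, 376.9,  32. ]), 'cam_pin': array([478. , 319.5,  71. ]), 'lever_grip': array([400.7, 354.9,  71. ])}
[489.26895217 148.21933446 239.70669225]
```

View pics/w1.png

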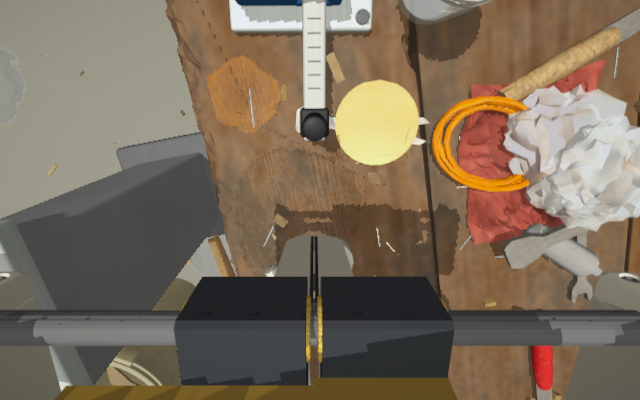

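The wrist image shows the post at (314,122), dead ahead of the closed fingers (column 315). The rod is vertical in the image, so the tool is aligned. I lower and approach.

Request:
play_rows(series=[[0, [0, 0, 0.3], [0, 0, 0]], [0, [0, 0, 0.5], [0, 0, 0]], [0, [0, 0, 0.69], [0, 0, 0]], [0, [0.1, 0, 0.69], [0, 0, 0]], [0, [0.18, 0, 0.69], [0, 0, 0]], [0, [0.18, 0, 0.69], [0, 0, 0]], [0, [0.18, 0, 0.69], [0, 0, 0]]])

```text
time_s: 6.15
tool_pos: [494.8, 175.5, 137.6]
orientation: [2.418, 2.004, 0.003]
ft_force: [0.6, -0.1, -0.8]
width: 0.3
grip_force: 0.0
```

Run:
```python
from h import *
F=[]
for i in range(4):
    im=imaging.get_image('wrist'); F.append(arm.read_state()['ft_force'])
u=np.array([np.cos(1.39),np.sin(1.39),0]); print(np.round(np.array(F)@u,2))
cv2.imwrite('pics/w2.png',im['pixels'])
print(delta([489,148,136],1.39))
s=arm.read_state(); 
print(models.landmark_of('wrist','push_post'), proj(im,[s['tool_pos']+[0,0,-70]]),proj(im,[500.4,207.6,66]))
```

```text
[ 0.3  -0.32  0.48  0.61]
(array([-0.1809, -0.0024,  0.0052]), array([ 0.0004, -0.0002, -0.0045]))
[{'uv': [314.9, 200.9], 'conf': 0.6}] [[315.33327413 262.53589603]] [[314.8575447  199.34968921]]
```

Request:
play_rows(series=[[0, [0.02, 0, 0], [0, 0, 0]], [0, [0.04, 0, 0], [0, 0, 0]], [0, [0.06, 0, 0], [0, 0, 0]], [0, [0.07, 0, 0], [0, 0, 0]], [0, [0.08, 0, 0], [0, 0, 0]], [0, [0.09, 0, 0], [0, 0, 0]], [0, [0.1, 0, 0], [0, 0, 0]], [0, [0.11, 0, 0], [0, 0, 0]], [0, [0.12, 0, 0], [0, 0, 0]], [0, [0.13, 0, 0], [0, 0, 0]], [0, [0.14, 0, 0], [0, 0, 0]], [0, [0.15, 0, 0], [0, 0, 0]], [0, [0.16, 0, 0], [0, 0, 0]]])

```text
time_s: 7.7
tool_pos: [498.7, 198.0, 136.2]
orientation: [2.42, 2.004, -0.002]
ft_force: [-1.2, -4.8, 1.5]
width: 0.7
grip_force: 2.5
```

Run:
```python
from fit import *
p=fit(['scene','side','wrist'],(519.5,312.5,1.387,22,.2))
s=arm.read_state();print(s['tool_pos'],s['ft_force'])
```

```text
scene bench_stop 0.89 [-0.  -0.5]
scene push_post 0.95 [-2.9  0.3]
scene lever_grip 0.66 [1.1 1.3]
side bench_stop 0.75 [ 0.  -1.5]
side push_post 0.55 [-0.6 -0.6]
side end_stop 0.68 [-3.5  0.6]
side lever_grip 0.54 [ 0.7 -3.5]
wrist bench_stop 0.64 [0.7 0.1]
wrist push_post 0.62 [0.3 0.2]
[5.20763e+02 3.17840e+02 1.38500e+00 2.00360e+01 2.03000e-01]
[498.69561974 198.25284201 136.18393415] [-1.59612907 -5.489677    1.72748751]
```

Request:
play_rows(series=[[0, [0.01, 0, 0], [0, 0, 0]], [0, [0.02, 0, 0], [0, 0, 0]], [0, [0.03, 0, 0], [0, 0, 0]], [0, [0.04, 0, 0], [0, 0, 0]], [0, [0.05, 0, 0], [0, 0, 0]], [0, [0.06, 0, 0], [0, 0, 0]], [0, [0.07, 0, 0], [0, 0, 0]], [0, [0.08, 0, 0], [0, 0, 0]], [0, [0.09, 0, 0], [0, 0, 0]]])

```text
time_s: 9.65
tool_pos: [501.2, 211.6, 136.2]
orientation: [-2.42, -2.004, 0.001]
ft_force: [-1.5, -4.4, 1.2]
width: 0.7
grip_force: 2.5
```

Request:
play_rows(series=[[0, [0.006, 0, 0], [0, 0, 0]], [0, [0.012, 0, 0], [0, 0, 0]]])

```text
time_s: 9.85
tool_pos: [501.5, 213.3, 136.2]
orientation: [-2.42, -2.004, 0.001]
ft_force: [-1.4, -5.0, 0.7]
width: 0.4
grip_force: 2.7
```

```bash
cat > st.py <<'E'
from fit import *
F=[];P=[]
for i in range(6):
    im=imaging.get_image('side'); s=arm.read_state(); F.append(s['ft_force']);P.append(s['tool_pos'])
u=np.array([np.cos(1.385),np.sin(1.385),0]); print(np.round(np.array(F)@u,1),np.mean(np.array(F)@u),np.mean(np.array(P)@u))
E
python3 st.py
python3 - <<'E'
from h import *
im=imaging.get_image('side');cv2.imwrite('pics/s3.png',cv2.resize(im['pixels'][150:280,230:430],None,fx=4,fy=4,interpolation=2))
E
```

```text
[-3.6 -4.3 -4.2 -4.8 -4.2 -4.9] -4.348063675266753 302.3256097879377
```

View pics/s3.png

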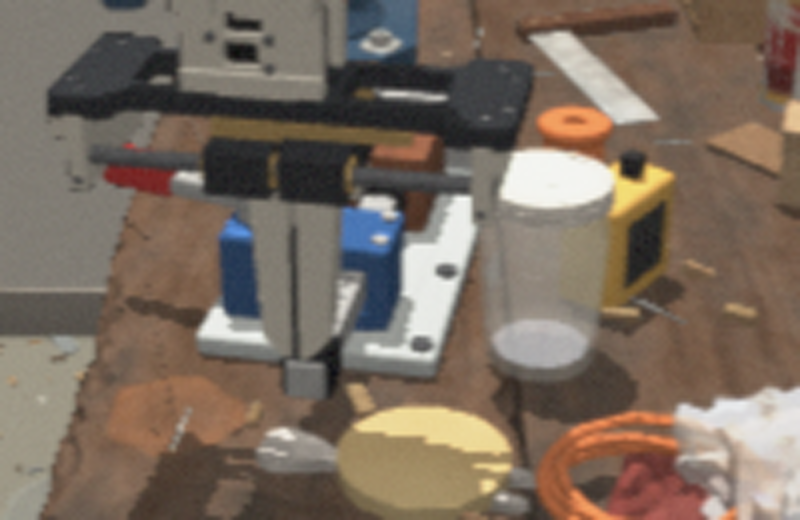

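The side view shows the fingers on the post, with the carriage clear above the jar. I continue in small steps.

Request:
play_rows(series=[[0, [0.007, 0, 0], [0, 0, 0]], [0, [0.014, 0, 0], [0, 0, 0]]])

```text
time_s: 10.4
tool_pos: [501.9, 215.3, 136.2]
orientation: [-2.42, -2.004, 0.001]
ft_force: [-2.0, -5.4, 0.8]
width: 0.4
grip_force: 2.8
```

Request:
play_rows(series=[[0, [0.006, 0, 0], [0, 0, 0]], [0, [0.012, 0, 0], [0, 0, 0]]])

```text
time_s: 10.6
tool_pos: [502.2, 217.1, 136.2]
orientation: [-2.42, -2.004, 0.001]
ft_force: [-1.2, -5.1, 0.4]
width: 0.5
grip_force: 2.7
```

Request:
play_rows(series=[[0, [0.007, 0, 0], [0, 0, 0]], [0, [0.014, 0, 0], [0, 0, 0]]])

```text
time_s: 10.8
tool_pos: [502.6, 219.2, 136.2]
orientation: [-2.42, -2.004, 0.001]
ft_force: [-1.4, -4.1, 1.1]
width: 0.6
grip_force: 2.8
```

Request:
play_rows(series=[[0, [0.007, 0, 0], [0, 0, 0]], [0, [0.014, 0, 0], [0, 0, 0]]])

```text
time_s: 11.0
tool_pos: [503.0, 221.2, 136.2]
orientation: [-2.42, -2.004, 0.001]
ft_force: [-1.0, -5.7, 2.0]
width: 0.1
grip_force: 2.8
```

Request:
play_rows(series=[[0, [0.007, 0, 0], [0, 0, 0]], [0, [0.014, 0, 0], [0, 0, 0]]])

```text
time_s: 11.2
tool_pos: [503.4, 223.3, 136.2]
orientation: [-2.42, -2.004, 0.001]
ft_force: [-2.5, -5.5, 0.4]
width: 0.5
grip_force: 2.8
```

Request:
play_rows(series=[[0, [0.007, 0, 0], [0, 0, 0]], [0, [0.014, 0, 0], [0, 0, 0]]])

```text
time_s: 11.4
tool_pos: [503.8, 225.3, 136.2]
orientation: [-2.42, -2.004, 0.001]
ft_force: [-1.3, -5.0, 2.0]
width: 0.4
grip_force: 2.8
```

Request:
play_rows(series=[[0, [0.006, 0, 0], [0, 0, 0]], [0, [0.012, 0, 0], [0, 0, 0]]])

```text
time_s: 11.6
tool_pos: [504.1, 227.1, 136.2]
orientation: [-2.42, -2.004, 0.001]
ft_force: [-2.0, -4.6, 2.3]
width: 0.8
grip_force: 2.7
```

Request:
play_rows(series=[[0, [0.006, 0, 0], [0, 0, 0]], [0, [0.012, 0, 0], [0, 0, 0]]])

```text
time_s: 11.8
tool_pos: [504.3, 228.6, 136.1]
orientation: [2.419, 2.004, -0.002]
ft_force: [-3.0, -9.9, 2.6]
width: 0.8
grip_force: 5.1
```

```bash
python3 st.py
```

```text
[-8.5 -7.9 -7.7 -8.5 -8.  -8.1] -8.116012342203705 317.80356482748334
```

Request:
play_rows(series=[[0, [-0.02, 0, 0], [0, 0, 0]], [0, [-0.1, 0, 0], [0, 0, 0]], [0, [-0.25, 0, 0], [0, 0, 0]], [0, [-0.3, 0, -0.3], [0, 0, 0]], [0, [-0.3, 0, -0.55], [0, 0, 0]], [0, [-0.3, 0, -0.55], [0, 0, 0]], [0, [-0.3, 0, -0.55], [0, 0, 0]]])

```text
time_s: 12.8
tool_pos: [496.3, 184.5, 219.2]
orientation: [2.42, 2.003, 0.003]
ft_force: [0.4, 0.3, -0.5]
width: 0.4
grip_force: 0.0
```

Run:
```python
from fit import *
p=fit(['scene','side','wrist'],(520.5,315,1.385,49,.2));m=model(p);print({k:np.round(v,1) for k,v in m.items()})
im=imaging.get_image('side');a=cv2.resize(im['pixels'][150:250,250:410],(640,400),interpolation=2)
im=imaging.get_image('scene');b=cv2.resize(im['pixels'][150:300,220:400],(480,400),interpolation=2)
w=imaging.get_image('wrist')['pixels']
cv2.imwrite('pics/c4.png',cv2.resize(np.hstack([a,b]),(790,282))); cv2.imwrite('pics/w4.png',w)
```

```text
scene push_post 0.87 [-0.  -0.8]
scene end_stop 0.71 [1.7 1.5]
scene buffer 0.38 [ 1.9 -1.1]
scene cam_pin 0.75 [ 1.  -3.8]
scene lever_grip 0.67 [-4.2  5. ]
side bench_stop 0.79 [ 0.2 -1.4]
side push_post 0.85 [ 1.8 -2.1]
side buffer 0.5 [-3.2 -1.4]
side cam_pin 0.92 [ 4.2 -0.4]
side lever_grip 0.84 [ 1.1 -1.1]
wrist bench_stop 0.85 [ 0.2 -0.3]
wrist push_post 0.56 [-0.1  1.4]
wrist cam_pin 0.91 [-1.8  0.6]
[5.20198e+02 3.18220e+02 1.38200e+00 5.06780e+01 2.47000e-01]
{'bench_stop': array([520.2, 318.2,   0. ]), 'push_post': array([506.8, 248.2,  66. ]), 'end_stop': array([551. , 500.7,  34. ]), 'buffer': array([539.1, 417.1,  32. ]), 'cam_pin': array([478.9, 326.1,  71. ]), 'lever_grip': array([399.7, 356.9,  71. ])}
```

View pics/c4.png

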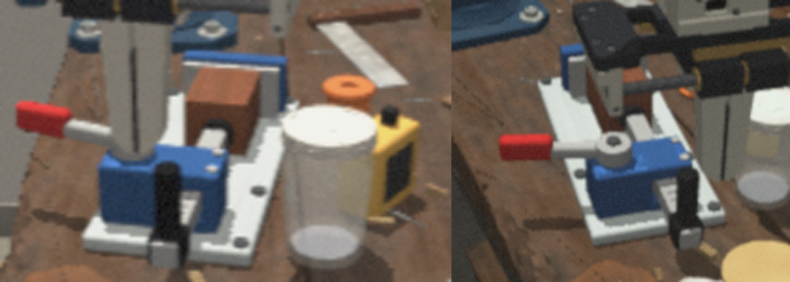

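View pics/w4.png

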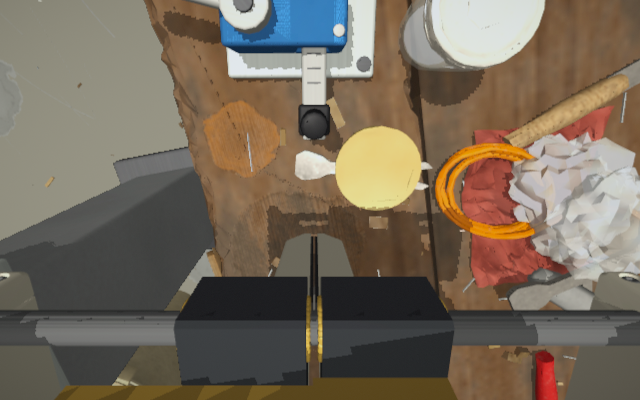

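Offcut sits flush on the steel face with the buffer touching it (side crop about (215,130)). The lever is still open at left and the bystanders have not moved. Next I plan the lever sweep.

```bash
cat > lev.py <<'E'
from h import *
PIN=np.array([478.7,324.]);YAW=1.383
def push(th,d=14.5,r=78,z=148):
    b=YAW+1.142+th; e=np.array([np.cos(b),np.sin(b)]); n=np.array([-e[1],e[0]])
    return np.r_[PIN+r*e-d*n,z], b+np.pi/2-np.pi
def show(ths,s=None,**k):
    for t in ths:
        p,y=push(t,**k); a,b=delta(p,y,s); print(round(t,2),a.round(3).tolist(),b.round(3).tolist(),p.round(0))
E
python3 - <<'E'
from lev import *
show([.2],d=40,z=219)
E
```

```text
0.2 [1.268, -0.734, -0.002] [0.0, -0.0, 0.146] [424. 392. 219.]
```

Request:
play_rows(series=[[0, [0.2, -0.15, 0], [0, 0, 0.05]], [0, [0.45, -0.35, 0], [0, 0, 0.1]], [0, [0.7, -0.55, 0], [0, 0, 0.146]], [0, [0.95, -0.734, 0], [0, 0, 0.146]], [0, [1, -0.734, 0], [0, 0, 0.146]], [0, [1, -0.734, 0], [0, 0, 0.146]]])

```text
time_s: 14.6
tool_pos: [415.7, 353.6, 218.7]
orientation: [2.631, 1.717, 0.0]
ft_force: [0.6, 0.1, -0.5]
width: 0.4
grip_force: 0.0
```

Run:
```python
from lev import *
show([.2],d=40,z=219)
im=imaging.get_image('wrist');cv2.imwrite('pics/w5.png',im['pixels'])
for n,q in (('cam_pin',PIN),('lever_grip',None)):
    for k in models.landmark_of('wrist',n): print(n,k,at_z(im,k['uv'],71))
```

```text
0.2 [0.256, -0.056, -0.002] [0.0, -0.0, 0.001] [424. 392. 219.]
cam_pin {'uv': [409.4, 212.3], 'conf': 0.73} [478.50262086 325.03294939  71.        ]
lever_grip {'uv': [292.4, 212.4], 'conf': 0.82} [400.00079966 359.46518512  71.        ]
```

View pics/w5.png

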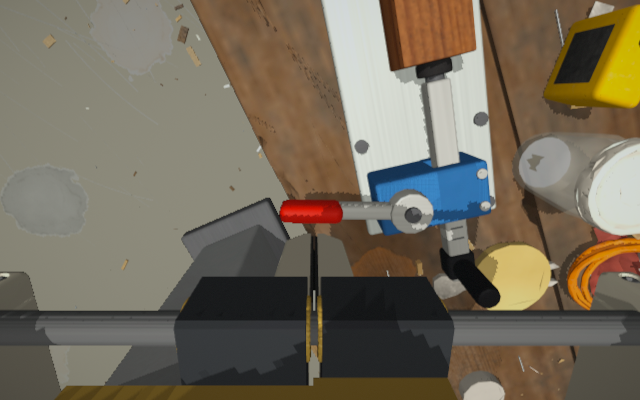

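The wrist view shows the red grip at (311,211), the pin at (410,212) and the lever perpendicular to tool x, matching an angle of about 0.2. I go beyond it and down.

Request:
play_rows(series=[[0, [0.13, -0.03, 0], [0, 0, 0]], [0, [0.256, -0.056, 0], [0, 0, 0]], [0, [0.256, -0.056, 0], [0, 0, 0]], [0, [0.256, -0.056, 0.2], [0, 0, 0]], [0, [0.256, -0.056, 0.4], [0, 0, 0]], [0, [0.256, -0.056, 0.473], [0, 0, 0]], [0, [0.256, -0.056, 0.473], [0, 0, 0]]])

```text
time_s: 15.45
tool_pos: [423.7, 389.9, 146.7]
orientation: [2.634, 1.712, -0.005]
ft_force: [-0.4, -0.3, 1.6]
width: 0.6
grip_force: 0.0
```

```bash
sed -i 's/478.7,324\./478.5,324.7/' lev.py
python3 - <<'E'
from lev import *
print(arm.read_state()['ft_force'])
show([.2],d=27);show([.2],d=18);show(np.arange(.2,1.05,.1))
E
```

```text
[-0.38126675 -0.25379788  1.59722069]
0.2 [-0.07, -0.01, -0.008] [-0.001, 0.002, -0.001] [418. 381. 148.]
0.2 [-0.13, -0.01, -0.008] [-0.001, 0.002, -0.001] [414. 373. 148.]
0.2 [-0.153, -0.01, -0.008] [-0.001, 0.002, -0.001] [413. 370. 148.]
0.3 [-0.205, -0.017, -0.008] [-0.001, 0.002, -0.064] [409. 363. 148.]
0.4 [-0.258, -0.019, -0.008] [-0.001, 0.002, -0.128] [405. 356. 148.]
0.5 [-0.311, -0.015, -0.008] [-0.001, 0.002, -0.192] [403. 348. 148.]
0.6 [-0.363, -0.006, -0.008] [-0.001, 0.002, -0.256] [401. 340. 148.]
0.7 [-0.414, 0.008, -0.007] [-0.001, 0.001, -0.319] [400. 333. 148.]
0.8 [-0.463, 0.027, -0.007] [-0.001, 0.001, -0.383] [399. 325. 148.]
0.9 [-0.51, 0.05, -0.007] [-0.001, 0.001, -0.446] [400. 317. 148.]
1.0 [-0.555, 0.079, -0.007] [-0.002, 0.001, -0.51] [401. 309. 148.]
```

Request:
play_rows(series=[[0, [-0.07, -0.01, 0], [0, 0, 0]], [0, [-0.13, -0.01, 0], [0, 0, 0]], [0, [-0.153, -0.01, 0], [0, 0, 0]], [0, [-0.18, -0.014, 0], [0, 0, -0.032]], [0, [-0.205, -0.017, 0], [0, 0, -0.064]], [0, [-0.23, -0.018, 0], [0, 0, -0.096]], [0, [-0.258, -0.019, 0], [0, 0, -0.128]], [0, [-0.285, -0.017, 0], [0, 0, -0.16]], [0, [-0.311, -0.015, 0], [0, 0, -0.192]], [0, [-0.337, -0.011, 0], [0, 0, -0.224]], [0, [-0.363, -0.006, 0], [0, 0, -0.256]]])

```text
time_s: 16.55
tool_pos: [401.0, 341.6, 148.6]
orientation: [-2.236, -2.207, -0.002]
ft_force: [-1.0, 1.5, 1.2]
width: 0.2
grip_force: 0.9
```

Run:
```python
from lev import *
im=imaging.get_image('wrist')
for n in ('cam_pin','lever_grip'):
    for k in models.landmark_of('wrist',n): print(n,k,at_z(im,k['uv'],71))
s=arm.read_state();print(s['ft_force'],s['tool_pos'])
show(np.arange(.6,1.35,.1))
```

```text
cam_pin {'uv': [460.2, 282.0], 'conf': 0.58} [480.02644737 324.91023035  71.        ]
[-0.6239215   0.60382173  1.02216416] [401.09076229 341.70967025 148.42227546]
0.6 [-0.008, -0.002, 0.003] [0.0, -0.0, 0.0] [401. 340. 148.]
0.7 [-0.06, -0.009, 0.003] [0.0, -0.0, -0.063] [400. 333. 148.]
0.8 [-0.113, -0.011, 0.003] [0.0, -0.0, -0.127] [399. 325. 148.]
0.9 [-0.166, -0.008, 0.003] [0.0, -0.0, -0.191] [400. 317. 148.]
1.0 [-0.218, 0.001, 0.003] [0.001, -0.0, -0.254] [401. 309. 148.]
1.1 [-0.269, 0.015, 0.003] [0.001, -0.0, -0.318] [403. 301. 148.]
1.2 [-0.319, 0.034, 0.003] [0.001, -0.0, -0.382] [405. 294. 148.]
1.3 [-0.366, 0.058, 0.003] [0.001, -0.0, -0.445] [409. 287. 148.]
```

Request:
play_rows(series=[[0, [-0.03, -0.005, 0], [0, 0, -0.032]], [0, [-0.06, -0.009, 0], [0, 0, -0.063]], [0, [-0.086, -0.01, 0], [0, 0, -0.095]], [0, [-0.113, -0.011, 0], [0, 0, -0.127]], [0, [-0.14, -0.01, 0], [0, 0, -0.159]], [0, [-0.166, -0.008, 0], [0, 0, -0.191]], [0, [-0.192, -0.004, 0], [0, 0, -0.222]], [0, [-0.218, 0.001, 0], [0, 0, -0.254]]])

```text
time_s: 17.5
tool_pos: [400.4, 309.8, 148.6]
orientation: [-1.756, -2.604, -0.003]
ft_force: [-6.5, 6.9, 7.6]
width: 0.7
grip_force: 4.5
```

Run:
```python
from lev import *
s=arm.read_state();print(s['ft_force'],s['tool_pos'])
show([1,1.1,1.2,1.3,1.4,1.5,1.6,1.7,1.8,1.85])
```

```text
[-6.48282238  6.93944385  7.5876264 ] [400.44622887 309.84424885 148.6053924 ]
1 [-0.006, -0.0, 0.004] [0.0, -0.001, 0.0] [401. 309. 148.]
1.1 [-0.058, -0.008, 0.004] [0.001, -0.001, -0.063] [403. 301. 148.]
1.2 [-0.111, -0.009, 0.004] [0.001, -0.001, -0.127] [405. 294. 148.]
1.3 [-0.164, -0.006, 0.004] [0.001, -0.001, -0.191] [409. 287. 148.]
1.4 [-0.216, 0.003, 0.004] [0.001, -0.001, -0.254] [413. 280. 148.]
1.5 [-0.267, 0.017, 0.004] [0.001, -0.001, -0.318] [418. 274. 148.]
1.6 [-0.317, 0.036, 0.004] [0.001, -0.001, -0.382] [423. 268. 148.]
1.7 [-0.364, 0.059, 0.004] [0.001, -0.001, -0.445] [429. 263. 148.]
1.8 [-0.408, 0.088, 0.003] [0.001, -0.001, -0.509] [436. 258. 148.]
1.85 [-0.43, 0.104, 0.003] [0.001, -0.001, -0.541] [439. 256. 148.]
```

Request:
play_rows(series=[[0, [-0.03, -0.005, -0.005], [0, 0, -0.032]], [0, [-0.058, -0.008, -0.01], [0, 0, -0.063]], [0, [-0.085, -0.009, -0.01], [0, 0, -0.095]], [0, [-0.111, -0.009, -0.01], [0, 0, -0.127]]])

```text
time_s: 17.9
tool_pos: [405.1, 293.7, 149.3]
orientation: [-1.487, -2.766, -0.001]
ft_force: [-4.8, 8.6, -2.6]
width: 0.3
grip_force: 4.9
```

Request:
play_rows(series=[[0, [-0.026, -0.005, 0], [0, 0, -0.032]], [0, [-0.052, -0.008, 0], [0, 0, -0.063]], [0, [-0.079, -0.009, 0], [0, 0, -0.095]], [0, [-0.105, -0.009, 0], [0, 0, -0.127]], [0, [-0.132, -0.008, 0], [0, 0, -0.159]], [0, [-0.158, -0.006, 0], [0, 0, -0.191]], [0, [-0.184, -0.002, 0], [0, 0, -0.222]], [0, [-0.21, 0.003, 0], [0, 0, -0.254]]])

```text
time_s: 18.7
tool_pos: [423.0, 267.0, 149.2]
orientation: [-0.91, -3.006, 0.001]
ft_force: [-2.4, 2.3, -1.5]
width: 0.3
grip_force: 1.8
```

Request:
play_rows(series=[[0, [-0.026, -0.005, 0], [0, 0, -0.032]], [0, [-0.052, -0.008, 0], [0, 0, -0.063]], [0, [-0.079, -0.009, 0], [0, 0, -0.095]], [0, [-0.092, -0.009, 0], [0, 0, -0.111]]])

```text
time_s: 19.1
tool_pos: [434.4, 258.2, 149.5]
orientation: [0.645, 3.074, 0.0]
ft_force: [0.6, 1.0, -0.2]
width: 0.3
grip_force: 0.0
```

Run:
```python
from lev import *
im=imaging.get_image('wrist')
for n in ('cam_pin','lever_grip'):
    for k in models.landmark_of('wrist',n): print(n,k,at_z(im,k['uv'],71))
s=arm.read_state();print(s['ft_force'],s['tool_pos'])
show([1.7,1.8,1.9])
im=imaging.get_image('scene');b=cv2.resize(im['pixels'][150:300,220:400],(480,400),interpolation=2)
cv2.imwrite('pics/s6.png',b)
```

```text
cam_pin {'uv': [458.3, 276.3], 'conf': 0.86} [478.80569525 326.29366562  71.        ]
lever_grip {'uv': [304.3, 312.3], 'conf': 0.8} [465.89582827 239.91175207  71.        ]
[-0.12391513 -0.18480198  0.1725888 ] [434.14969011 258.34479229 149.4072639 ]
1.7 [0.042, 0.012, 0.009] [0.0, 0.0, 0.046] [429. 263. 148.]
1.8 [-0.01, 0.002, 0.009] [0.0, 0.0, -0.018] [436. 258. 148.]
1.9 [-0.062, -0.004, 0.009] [0.0, 0.0, -0.082] [442. 254. 148.]
```

View pics/s6.png

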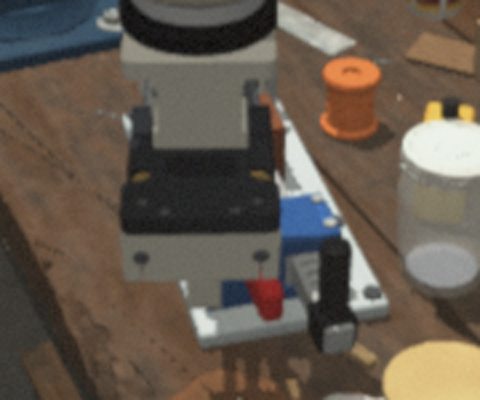

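The lever has snapped over: the grip is at (466,240) mm, about 2.0 rad, with zero contact force. I retreat and check.

Request:
play_rows(series=[[0, [0.1, 0, 0], [0, 0, 0]], [0, [0.3, 0, 0], [0, 0, 0]], [0, [0.4, 0, -0.3], [0, 0, 0]], [0, [0.6, 0, -0.6], [0, 0, 0]], [0, [0.8, 0, -0.7], [0, 0, 0]], [0, [0.8, 0, -0.7], [0, 0, 0]], [0, [0.8, 0, -0.7], [0, 0, 0]]])

```text
time_s: 20.0
tool_pos: [323.3, 306.8, 254.4]
orientation: [0.643, 3.074, 0.001]
ft_force: [1.0, 0.2, 1.1]
width: 0.3
grip_force: 0.0
```

Run:
```python
from fit import *
p=fit(['scene','side'],(520.5,316,1.383,50,2.0))
a=cv2.resize(imaging.get_image('side')['pixels'][140:250,240:420],(400,244),interpolation=2)
b=cv2.resize(imaging.get_image('scene')['pixels'][150:300,220:400],(400,333),interpolation=2)[:244]
cv2.imwrite('pics/c7.png',np.hstack([a,b])); s=arm.read_state(); print(s['tool_pos'],s['ft_force'],s['time_s'])
```

```text
scene bench_stop 0.95 [ 0.1 -0.8]
scene push_post 0.88 [ 0.5 -0.5]
scene end_stop 0.72 [2.  0.4]
scene buffer 0.56 [2.1 0.9]
scene cam_pin 0.91 [-0.5  0.2]
scene lever_grip 0.84 [-0.3  3.1]
side bench_stop 0.86 [ 0.9 -2. ]
side push_post 0.65 [-1.  -4.4]
side end_stop 0.62 [-1.2 -2. ]
side buffer 0.62 [-3.   0.1]
side cam_pin 0.82 [-0.9  1. ]
side lever_grip 0.82 [ 0.7 -0.3]
[520.371 312.89    1.389  56.542   1.993]
[324.27345948 306.55722608 254.30805148] [-0.52761694  0.0437051  -0.15141669] 20.8
```

View pics/c7.png

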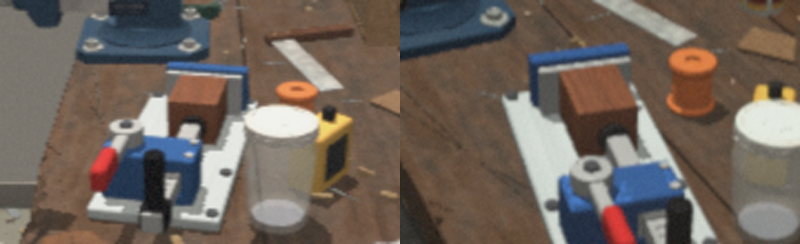

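The lever is closed alongside the rod, the offcut is flush on the steel face with the buffer on it, and the bystanders have not moved.

```bash
python3 -c "
from h import *
print(ticket.close_job())"
```

```text
the job is handed in; nothing more can be done
None
```

I pushed the rod until the offcut was home against the end stop with an estimated squeeze of 3.5 N, then flipped the cam lever over centre to about 2.0 rad; the tape measure, jar and spool look unmoved, and I handed the job in at about 21 s (no verdict was shown).

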